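Lay out the beakers for a titration

ROBOT

A 7-joint arm with a two-finger parallel gripper is mounted at the origin on the work surface. World frame = base frame: x ahead of the robot, y to its left, z up, the work surface at z = 0. Lengths are in m, angles in rad, forces in N, time in s.
With the tool pointing down it reaches from about 0.4 to 0.85 m from the base axis. Payload 4.5 kg.
Tool frame: the origin (TCP) lies at the very end of the fingers, on their centre line; the grasp point (between the pads) lies 19 mm behind it (tcp_to_grasp is the z of the grasp point in the tool frame, in m); z points along the fingers, y is the line along which they close (so a half turn about z gives the same grasp; the last joint's range is limited). The gripper opens to 88 mm and grips with 3 to 60 N. Pads are 18 mm wide; open, the fingers measure 123 mm over their backs; the gripper's body (75 mm by 187 mm) begins 45 mm behind the grasp point.
Start: joints at [1.182, 0.689, -0.195, 1.565, 0.157, 0.902, -0.215], TCP at [0.256, -0.57, 0.239] pointing down, gripper open.
Joint ranges: [-3.01, 3.01], [-0.46, 2.08], [-1.47, 1.51], [0.13, 2.56], [-1, 4.14], [0.04, 2.09], [-2.66, 2.66]. Speed limits (rad/s): [2.57, 2.57, 3.14, 3.14, 3.14, 3.14, 3.14].

INTERFACE

Orientations are given as a unit quaternion [x, y, z, w].
In Python, from plant import * gives the robot as it stands. The module is installed in compiled form; this text tells all that it offers.
- The arm moves only by the shell command python3 -m jog 'ROWS' [OPENING] [FORCE]. ROWS is JSON, a list that holds one entry, the list of rows, each a list of 6 numbers: the shift along the tool's x, y, z in m, then the turn, a rotation vector about the tool's x, y, z in rad. In form: [[[dx, dy, dz, ax, ay, az], ...]]. A call has 1 to 12 rows; each row shifts and turns the commanded pose from where the row before left it, along the tool's axes as they then stand; what a row does not reach is not made up. A row lasts 1/8 s, in which the tool goes at most 62.5 mm and 10.7 degrees, less where a joint would pass 70% of its speed; a pose out of reach is approached as far as the arm can. A call with a gripper value outside its range is refused whole. OPENING is the finger opening in m, from 0 to 0.0881, set as the call begins (- or left out, the last holds). The fingers move at their own pace and stop on an object; FORCE is the grip in N (left out, the last holds). Time passes only in rows, so rows that do not move let the fingers close. It gives the time, the measured TCP pose, the force, the opening and the grip force at its end, in the units of the state.
- get_state(): the state, without advancing time (a new reading comes with each control period).
- snapshot(name): name is "scene" or "top" or "wrist"; returns a dict with "frame" (480x640x3 uint8, red, green, blue), "mtx" (3x3 intrinsics, pixels), "xyz" and "orientation" of the camera in the world; the wrist camera has in their place "mount" (4x4, takes a point from camera to tool coordinates, whose origin is the TCP and whose axes are the flange's). Camera axes: x right, y down, z forward; pixel columns grow to the right and rows downward; lengths in m; the calibration is good to about 2 mm. A picture is of the moment at which its call begins: read the wrist's pose just before it. There is no depth.
- finish_job(): hands the job in; it is judged then, once.
The state is a dict: "clock": time; "q": joint angles; "qd": joint speeds; "joint_torque": joint torques, N m; "tool_pos": TCP position; "eef_rot": TCP orientation; "contact_force": force on the tool from outside, world axes, zero at the start; "moment": the same for the moment, N m; "opening": opening from 0.0 (shut) to 1.0 (fully open); "finger_force": force on a finger pad.
Only numpy, scipy, OpenCV 4.12 (cv2) and the standard library are available. Lean on these libraries where they do the work, as an engineer would, in place of code of your own. Each camera call takes 0.05 s, during which the arm holds its last target. There are 200 camera calls.

TASK

Lay out the beakers for the next titration: stand the smallest beaker in the middle of the balance's pan, the medium one in the middle of the magnetic stirrer's plate, the wide low one in the middle of the hotplate and the tall one in the middle of the drip tray. It is glass, so set each one down upright rather than dropping it, and leave the two stoppered conical flasks standing where they are.

Things in the scene. Friction and masses are not known exactly. Their poses are not given: they have to be found in the camera images.
- beaker_small_mid (a point): The smallest of the four beakers: clear glass beaker, open on top, straight round wall 2.5 mm thick, 34 mm outside diameter, 50 mm tall, about 22 g, empty, a small pouring lip 6 mm out at the rim, white printed marks. Point: on its axis, half-way up (25 mm above its foot), z up. Beakers and flasks stand in a curved row on the bench, in any order.
- beaker_medium_mid (a point): The medium beaker, in size between the smallest and the wide one: clear glass beaker, open on top, straight round wall 2.5 mm thick, 47 mm outside diameter, 68 mm tall, about 50 g, empty, a small pouring lip 6 mm out at the rim, white printed marks. Point: on its axis, half-way up (34 mm above its foot), z up. Beakers and flasks stand in a curved row on the bench, in any order.
- beaker_wide_mid (a point): The wide, low beaker, largest of the three low-form ones: clear glass beaker, open on top, straight round wall 2.5 mm thick, 60 mm outside diameter, 80 mm tall, about 80 g, empty, a small pouring lip 6 mm out at the rim, white printed marks. Point: on its axis, half-way up (40 mm above its foot), z up. Beakers and flasks stand in a curved row on the bench, in any order.
- beaker_tall_mid (a point): The tall-form beaker, twice as tall as it is wide: clear glass beaker, open on top, straight round wall 2.5 mm thick, 60 mm outside diameter, 120 mm tall, about 120 g, empty, a small pouring lip 6 mm out at the rim, white printed marks. Point: on its axis, half-way up (60 mm above its foot), z up. Beakers and flasks stand in a curved row on the bench, in any order.
- flask_a_mid (a point): Conical flask of clear glass with a black rubber stopper, 64 mm diameter at the foot, narrowing to a 22 mm neck, 113 mm tall with its stopper; it stands among the beakers and stays where it is. The point is on its axis 52.5 mm above its foot, z up.
- flask_b_mid (a point): Conical flask of clear glass with a black rubber stopper, 64 mm diameter at the foot, narrowing to a 22 mm neck, 113 mm tall with its stopper; it stands among the beakers and stays where it is. The point is on its axis 52.5 mm above its foot, z up.
- balance_pan (a point): Weighing pan of the precision balance: a flat round steel pan of 120 mm diameter on a white housing 190 mm wide (y) and 225 mm deep (x), with a black display and blue keys on its +x front. Rigid, fixed to the bench. The point is the centre of the pan's top face, 70 mm above the bench; z up, x towards the display.
- stirrer_plate (a point): Top plate of the magnetic stirrer: a flat round white ceramic plate of 115 mm diameter on a small grey housing 125 mm wide (y) and 150 mm deep (x) with one black knob on its +x front. Fixed. The point is the centre of the plate's top face, 48 mm above the bench; z up, x towards the knob.
- hotplate_plate (a point): Plate of the electric hotplate (cold): a flat round dark cast-iron plate of 145 mm diameter on a white housing 165 mm wide (y) and 235 mm deep (x) with two black knobs on its +x front. Fixed. The point is the centre of the plate's top face, 80 mm above the bench; z up, x towards the knobs.
- tray_floor (a point): Drip tray: open square white plastic tray, 160 x 160 mm outside, 25 mm high, walls 4 mm (rim flange 168 mm). Fixed. The point is the centre of its inner floor, 4 mm above the bench; z up. Balance, stirrer, hotplate and tray stand in an arc beyond the glass, in any order. Other bottles, boxes and instruments stand only at the margins of the bench.
There are look-alikes about, which are no part of the job. What is shaped like the part that bears beaker_tall_mid but blue is not meant. Leave any black or purple look-alike of the part that bears beaker_medium_mid alone.

How it is judged:
At the end, for the whole second after the job is handed in: Smallest beaker on the balance pan, medium on the stirrer, wide on the hotplate, tall in the tray: each upright (0.1 rad), released, at rest, within 15 mm of the centre and its foot on the surface (6 mm); both flasks upright within 30 mm of where they began (horizontal distance between beaker_small_mid and balance_pan below 0.015 m and z of beaker_small_mid in the frame of balance_pan between 0.019 and 0.031 m and angle between each of beaker_small_mid, beaker_medium_mid, beaker_wide_mid, beaker_tall_mid, flask_a_mid, flask_b_mid's own z axis and vertical below 0.1 rad and linear speed of each of beaker_small, beaker_medium, beaker_wide, beaker_tall below 0.02 m/s and horizontal distance between beaker_medium_mid and stirrer_plate below 0.015 m and z of beaker_medium_mid in the frame of stirrer_plate between 0.028 and 0.04 m and horizontal distance between beaker_wide_mid and hotplate_plate below 0.015 m and z of beaker_wide_mid in the frame of hotplate_plate between 0.034 and 0.046 m and horizontal distance between beaker_tall_mid and tray_floor below 0.015 m and z of beaker_tall_mid in the frame of tray_floor between 0.054 and 0.066 m and distance of each of flask_a_mid, flask_b_mid from where it was at the start of the episode below 0.03 m); the robot touches nothing.
It fails at once if a conical flask is shifted by more than 30 mm or tipped (distance of any of flask_a_mid, flask_b_mid from where it was at the start of the episode above 0.03 m or angle between any of flask_a_mid, flask_b_mid's own z axis and vertical above 0.4 rad).
It fails at once if a beaker is knocked over (tilted by more than 45 degrees) (angle between any of beaker_small_mid, beaker_medium_mid, beaker_wide_mid, beaker_tall_mid's own z axis and vertical above 0.785 rad).
It fails at once if a beaker is let fall (moving faster than 0.6 m/s with no finger on it: a drop of about 20 mm) ((linear speed of beaker_small above 0.6 m/s and contact force between the fingers and beaker_small below 0.001 N) or (linear speed of beaker_medium above 0.6 m/s and contact force between the fingers and beaker_medium below 0.001 N) or (linear speed of beaker_wide above 0.6 m/s and contact force between the fingers and beaker_wide below 0.001 N) or (linear speed of beaker_tall above 0.6 m/s and contact force between the fingers and beaker_tall below 0.001 N)).
It also fails if it takes over 122 s, if anything falls off the work surface, if the arm or the gripper's body presses on something with over 40 N, if the wrist force passes 120 N, or if a joint passes its speed limit or range.

## Working session

There is one attempt and no reset: what is moved stays moved. The work goes in short steps, Python scripts to look and compute and a shell command to move; the robot and the scene stay as the last step left them, time stands still between calls to the robot, and variables do not carry over. Pictures are saved under pics/ and viewed, at most 14 in all, crops included, and the job is handed in when it is done.

```bash
mkdir -p pics; python3 - <<'E'
from plant import *
import cv2,numpy as np
print(get_state())
for n in("scene","top","wrist"):
    s=snapshot(n); cv2.imwrite(f"pics/{n}0.png",s["frame"][:,:,::-1])
    print(n,{k:np.round(v,4).tolist() for k,v in s.items() if k!="frame"})
E
```

```text
{'clock': 0.0, 'q': array([ 1.18180718,  0.68997949, -0.19448247,  1.56635192,  0.15726308,
        0.90252181, -0.21511927]), 'qd': array([-0.00054106,  0.0005532 ,  0.00216848, -0.0008397 , -0.00019853,
        0.00056167, -0.00046321]), 'joint_torque': array([-4.14856268e-04, -5.27564514e+01, -1.26709800e+00, -1.53433031e+01,
       -5.26163320e-02,  6.54095915e-03,  1.70376165e-04]), 'tool_pos': array([ 0.25612062, -0.56940175,  0.23790995]), 'eef_rot': array([ 9.77736840e-01,  2.09832772e-01, -2.60584152e-04, -9.00443638e-04]), 'contact_force': array([-0.05269308, -0.19176264, -0.1127577 ]), 'moment': array([-0.04107616, -0.07913909, -0.07413612]), 'finger_force': 0.0, 'opening': 0.9972956346279005}
scene {'mtx': [[481.4641, 0.0, 319.2867], [0.0, 481.4641, 246.1665], [0.0, 0.0, 1.0]], 'xyz': [0.9419, -0.274, 0.9218], 'orientation': [0.8146, 0.4969, -0.1504, -0.2586]}
top {'mtx': [[545.2565, 0.0, 327.2693], [0.0, 545.2565, 236.9435], [0.0, 0.0, 1.0]], 'xyz': [0.2715, 0.0071, 1.5714], 'orientation': [-0.7059, 0.706, -0.0427, 0.0381]}
wrist {'mtx': [[333.8962, 0.0, 321.8225], [0.0, 333.8962, 241.829], [0.0, 0.0, 1.0]], 'mount': [[-0.0002, -0.9494, -0.3139, 0.0827], [1.0, 0.0003, -0.0015, 0.0004], [0.0015, -0.3139, 0.9494, -0.1462], [0.0, 0.0, 0.0, 1.0]]}
```

View pics/scene0.png

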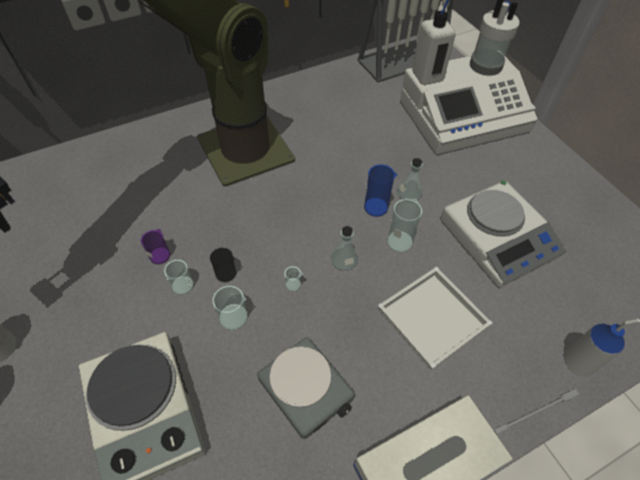

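View pics/top0.png

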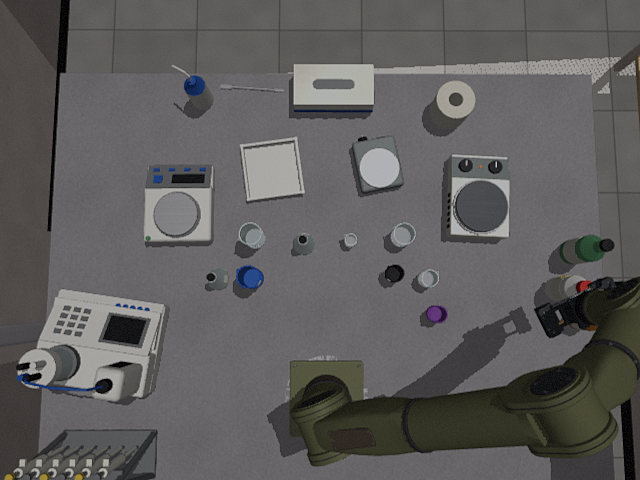

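Top view: tall beaker (251,236), flasks (303,243) and (216,280), small (350,240), wide (402,235), medium (428,279). Look-alikes: blue (250,277), black (394,273), purple (437,314). Plates: balance (177,214), tray (272,169), stirrer (379,168), hotplate (482,206). I'll enlarge both views to confirm them and to pick out the rims.

```bash
python3 - <<'E'
import cv2
t=cv2.imread("pics/top0.png")[130:325,190:450]; cv2.imwrite("pics/topc.png",cv2.resize(t,None,fx=3,fy=3,interpolation=2))
t=cv2.imread("pics/scene0.png")[150:340,130:430]; cv2.imwrite("pics/scenec.png",cv2.resize(t,None,fx=2.66667,fy=2.66667,interpolation=2))
E
```

```text
(no output)
```

View pics/topc.png

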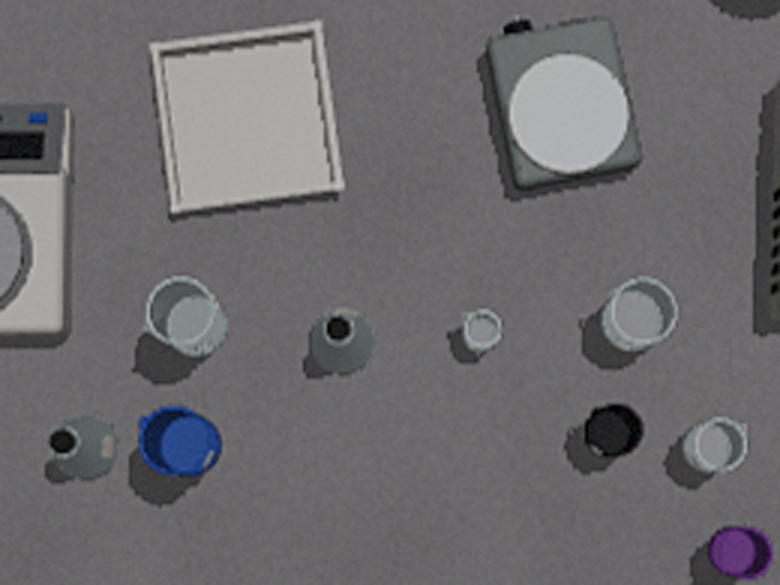

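View pics/scenec.png

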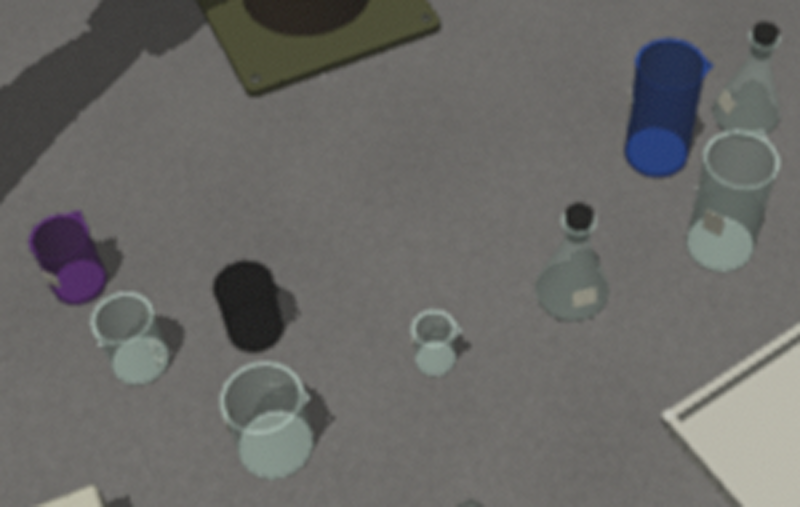

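The crops confirm the four clear beakers. The blue tall, black and purple look-alikes are separate objects. Next I triangulate the rims and plates from the two views.

```bash
cat > h.py <<'E'
import numpy as np,cv2
from scipy.spatial.transform import Rotation as R
CAM={"scene":([[481.4641,0,319.2867],[0,481.4641,246.1665],[0,0,1]],[.9419,-.274,.9218],[.8146,.4969,-.1504,-.2586]),
"top":([[545.2565,0,327.2693],[0,545.2565,236.9435],[0,0,1]],[.2715,.0071,1.5714],[-.7059,.706,-.0427,.0381])}
def ray(c,p):
    K,o,q=CAM[c]; d=R.from_quat(q).apply(np.linalg.inv(K)@[p[0],p[1],1]); return np.array(o),d/np.linalg.norm(d)
def plane(od,z): o,d=od; return o+d*(z-o[2])/d[2]
def tri(a,b):
    M=0;v=0
    for o,d in(a,b): P=np.eye(3)-np.outer(d,d); M=M+P; v=v+P@o
    x=np.linalg.solve(M,v); return x,np.mean([np.linalg.norm(np.cross(x-o,d)) for o,d in(a,b)])
E
python3 - <<'E'
from h import *
T=lambda x,y:(x/3+190-.33,y/3+130-.33); S=lambda x,y:(x*.375+130-.3,y*.375+150-.3)
rim={"tall":((180,313),(740,159),.12),"small":((483,328),(434,328),.05),"medium":((718,444),(124,319),.068),"wide":((641,313),(263,397),.08),"fa":((339,326),(580,215),.113),"fb":((63,441),(765,35),.113),
"blue":((180,440),(668,66),.12)}
foot={"tall":(720,243),"small":(435,358),"medium":(140,360),"wide":(275,444),"blue":(656,151)}
for k,(t,s,z) in rim.items():
    x,e=tri(ray("top",T(*t)),ray("scene",S(*s))); print(k,x.round(4),round(e,4),plane(ray("top",T(*t)),z)[:2].round(4),plane(ray("scene",S(*s)),z)[:2].round(4),plane(ray("scene",S(*foot[k])),0.0025)[:2].round(4) if k in foot else "")
im={c:cv2.imread(f"pics/{c}0.png") for c in CAM}
def fit(c,seed,tol):
    m=np.zeros((482,642),np.uint8); cv2.floodFill(im[c].copy(),m,seed,0,(tol,)*3,(tol,)*3,4|255<<8|cv2.FLOODFILL_MASK_ONLY|cv2.FLOODFILL_FIXED_RANGE)
    m=cv2.morphologyEx(m[1:-1,1:-1],cv2.MORPH_OPEN,np.ones((5,5)))
    cs,_=cv2.findContours(m,0,1); h=cv2.convexHull(max(cs,key=cv2.contourArea)); 
    return cv2.fitEllipse(h)
for k,t,s,z in(("balance",(177,214),(497,212),.07),("stirrer",(379,168),(300,376),.048),("hot",(482,206),(131,384),.08)):
    a,b=fit("top",t,14),fit("scene",s,14); x,e=tri(ray("top",a[0]),ray("scene",b[0]))
    print(k,np.round(a[0]+a[1],1),np.round(b[0]+b[1],1),x.round(4),round(e,4),plane(ray("top",a[0]),z)[:2].round(4),plane(ray("scene",b[0]),z)[:2].round(4))
tc=[T(*p) for p in((150,45),(322,22),(343,188),(172,214))]; sc=[(379,308),(437,269),(491,321),(433,365)]
print([plane(ray("top",p),.025)[:2].round(4) for p in tc],[plane(ray("scene",p),.025)[:2].round(4) for p in sc])
print(np.mean([plane(ray("top",p),.025) for p in tc],0),np.mean([plane(ray("scene",p),.025) for p in sc],0))
E
```

```text
tall [0.4474 0.2072 0.1135] 0.001 [0.446  0.2055] [0.4517 0.2043] [0.4519 0.2058]
small [ 0.4412 -0.0678  0.0462] 0.0011 [ 0.4404 -0.0686] [ 0.4438 -0.0677] [ 0.4433 -0.0683]
medium [ 0.3316 -0.2841  0.0608] 0.0003 [ 0.3313 -0.283 ] [ 0.3368 -0.2838] [ 0.3347 -0.2852]
wide [ 0.4522 -0.2133  0.071 ] 0.0005 [ 0.451  -0.2124] [ 0.4575 -0.2135] [ 0.4566 -0.2148]
fa [0.4359 0.0647 0.1104] 0.001 [0.4352 0.0637] [0.438  0.0646] 
fb [0.3331 0.3111 0.104 ] 0.0008 [0.3323 0.3085] [0.3401 0.3054] 
blue [0.3342 0.2063 0.1155] 0.0024 [0.3328 0.2037] [0.3385 0.2059] [0.3366 0.21  ]
balance [175.3 213.3  41.   42.7] [497.3 209.4  37.2  54.5] [0.5115 0.4223 0.064 ] 0.0009 [0.51   0.4199] [0.515  0.4183]
stirrer [379.1 167.3  37.7  39. ] [299.9 376.2  58.   59.9] [ 0.6493 -0.1516  0.0384] 0.0004 [ 0.6467 -0.1511] [ 0.6526 -0.1526]
hot [481.7 205.5  49.   51.1] [128.5 384.5  71.1  90.5] [ 0.5328 -0.4351  0.0683] 0.0 [ 0.5308 -0.4316] [ 0.5384 -0.4329]
[array([0.7191, 0.2516]), array([0.7423, 0.0851]), array([0.5784, 0.0639]), array([0.553 , 0.2276])] [array([0.5894, 0.0616]), array([0.5656, 0.2259]), array([0.7201, 0.2514]), array([0.7431, 0.0902])]
[0.64821261 0.15705092 0.025     ] [0.65457494 0.15726983 0.025     ]
```

```bash
cat >> h.py <<'E'
def go(x,y,z,yaw=None):
    from plant import get_state
    s=get_state(); r=R.from_quat(s["eef_rot"]); v=r.inv().apply(np.array([x,y,z])-s["tool_pos"]); m=r.as_matrix()
    psi=np.arctan2(m[1,0],m[0,0])
    print("shift mm",(v*1000).round(1),"yaw",round(psi,3),"turn z",None if yaw is None else round(psi-yaw,3),"tilt xy", m[:2,2].round(4), "q",s["q"].round(2),"t",s["clock"])
def wlook(name):
    from plant import get_state,snapshot
    s=get_state(); w=snapshot("wrist"); cv2.imwrite(f"pics/{name}.png",w["frame"][:,:,::-1])
    T=np.eye(4);T[:3,:3]=R.from_quat(s["eef_rot"]).as_matrix();T[:3,3]=s["tool_pos"]; T=T@w["mount"]
    np.savez(f"pics/{name}.npz",T=T,K=w["mtx"]); return w["frame"]
def wray(name,p):
    z=np.load(f"pics/{name}.npz"); d=z["T"][:3,:3]@np.linalg.inv(z["K"])@[p[0],p[1],1]; return z["T"][:3,3],d/np.linalg.norm(d)
E
python3 - <<'E'
from h import *
S=lambda x,y:(x*.375+130-.3,y*.375+150-.3)
for k,c,l,z in(("small",(434,328),(461,328),.05),("med",(124,319),(99,343),.068),("wide",(263,397),(308,398),.08)):
    d=plane(ray("scene",S(*l)),z)-plane(ray("scene",S(*c)),z); print(k,np.degrees(np.arctan2(d[1],d[0])).round(),np.linalg.norm(d))
go(.442,-.068,.2,0.42)
go(.454,-.2135,.22,0.42)
E
```

```text
small 63.0 0.021481454126511586
med -63.0 0.026843589182413405
wide 61.0 0.03333572420829767
shift mm [ 375.2 -381.1   38.6] yaw 0.423 turn z 0.003 tilt xy [-0.0006  0.0012] q [ 1.18  0.69 -0.19  1.57  0.16  0.9  -0.22] t 0.15
shift mm [ 326.5 -243.5   18.4] yaw 0.423 turn z 0.003 tilt xy [-0.0006  0.0012] q [ 1.18  0.69 -0.19  1.57  0.16  0.9  -0.22] t 0.15
```

```bash
python3 -m jog '[[[0.04,-0.03,0.002,0,0,0],[0.04,-0.03,0.002,0,0,0],[0.04,-0.03,0.002,0,0,0],[0.04,-0.03,0.002,0,0,0],[0.04,-0.03,0.002,0,0,0],[0.04,-0.03,0.002,0,0,0],[0.04,-0.03,0.002,0,0,0],[0.046,-0.033,0.004,0,0,0],[0,0,0,0,0,-0.16],[0,0,0,0,0,-0.16],[0,0,0,0,0,-0.16],[0,0,0,0,0,-0.16]]]' 0.088 15
python3 -m jog '[[[0,0,0,0,0,-0.16],[0,0,0,0,0,-0.16],[0,0,0,0,0,-0.16],[0,0,0,0,0,-0.03],[0,0,0,0,0,0],[0,0,0,0,0,0]]]'
python3 - <<'E'
from h import *
wlook("w1"); go(.454,-.2135,.22,1.57)
E
```

```text
clock: 1.65
tool_pos: [0.4539, -0.2145, 0.2206]
eef_rot: [0.861, 0.509, -0.0, -0.0]
contact_force: [0.0, 0.4, 0.6]
opening: 0.998
finger_force: 0.0
clock: 2.4
tool_pos: [0.4541, -0.2146, 0.2207]
eef_rot: [0.707, 0.707, -0.0, 0.0]
contact_force: [0.3, -0.0, -0.1]
opening: 0.997
finger_force: 0.0
shift mm [ 1.  -0.1  0.7] yaw 1.572 turn z 0.002 tilt xy [ 0.     -0.0002] q [ 0.66  0.59 -0.49  1.94  0.41  0.71 -0.08] t 2.45
```

View pics/w1.png

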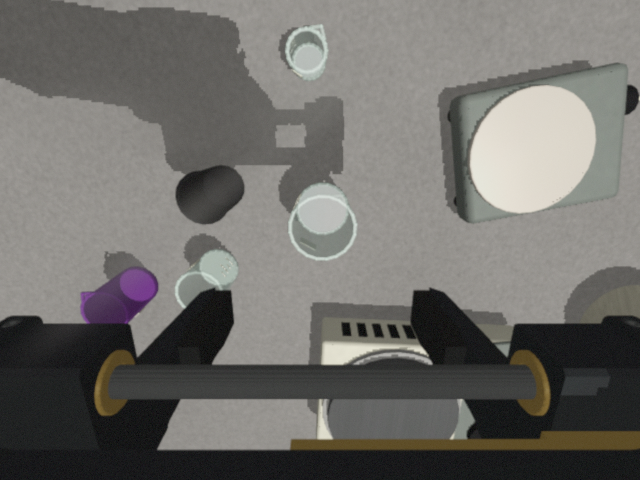

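Wrist view: wide rim (322,227), foot (322,208), small rim (306,48), stirrer plate (533,149), medium rim (200,292).

```bash
python3 - <<'E'
from h import *
for k,p,z in(("wide rim",(322.5,227),.08),("wide foot",(322,208),.003),("small rim",(306,48.5),.05),("small foot",(308,58),.003),("stir",(533,149),.048),("med rim",(200,292),.068),("med foot",(219,268),.003)):
    print(k,plane(wray("w1",p),z).round(4))
for k,p,t,s in(("wide",(322.5,227),((641/3+189.7),313/3+129.7),(263*.375+129.7,397*.375+149.7)),("stir",(533,149),(379.1,167.3),(299.9,376.2))):
    print(tri(wray("w1",p),ray("top",t)),tri(wray("w1",p),ray("scene",s)))
E
```

```text
wide rim [ 0.4555 -0.2133  0.08  ]
wide foot [ 0.4551 -0.2131  0.003 ]
small rim [ 0.4416 -0.0663  0.05  ]
small foot [ 0.4414 -0.0646  0.003 ]
stir [ 0.6493 -0.1477  0.048 ]
med rim [ 0.3341 -0.2837  0.068 ]
med foot [ 0.3337 -0.2852  0.003 ]
(array([ 0.45408853, -0.21593929,  0.06578541]), np.float64(0.0019703997403460833)) (array([ 0.45574836, -0.21365328,  0.0774229 ]), np.float64(0.00045358260637816134))
(array([ 0.64419682, -0.14866027,  0.05699295]), np.float64(0.0014225602864043592)) (array([ 0.65154009, -0.14992785,  0.04356726]), np.float64(0.0020922532490590274))
```

```bash
python3 -m jog '[[[0.0013,0.001,0.04,0,0,0],[0,0,0.04,0,0,0],[0,0,0.04,0,0,0],[0,0,0.04,0,0,0],[0,0,0.03,0,0,0],[0,0,0,0,0,0]]]'
python3 -m jog '[[[0,0,0,0,0,0],[0,0,0,0,0,0],[0,0,0,0,0,0],[0,0,0,0,0,0],[0,0,0,0,0,0],[0,0,0,0,0,0],[0,0,0,0,0,0],[0,0,0,0,0,0]]]' 0 15
```

```text
clock: 3.2
tool_pos: [0.4541, -0.2127, 0.0292]
eef_rot: [0.706, 0.708, -0.001, -0.001]
contact_force: [-0.6, -0.1, 1.0]
opening: 0.994
finger_force: 0.0
clock: 4.2
tool_pos: [0.4554, -0.2137, 0.0317]
eef_rot: [0.707, 0.708, 0.0, 0.001]
contact_force: [-1.9, -0.2, 7.3]
opening: 0.687
finger_force: 15.0
```

```bash
python3 -m jog '[[[0,0,-0.01,0,0,0],[0,0,-0.025,0,0,0],[0,0,-0.035,0,0,0],[0,0,-0.035,0,0,0],[0,0,-0.025,0,0,0],[-0.03,0.011,0,0,0,0],[-0.04,0.014,0,0,0,0],[-0.045,0.016,0,0,0,0],[-0.045,0.016,0,0,0,0],[-0.035,0.013,0,0,0,0],[-0.023,0.008,0,0,0,0],[0,0,0,0,0,0]]]'
python3 - <<'E'
from h import *
wlook("w2"); go(.5345,-.432,.1125,1.57)
E
```

```text
clock: 5.7
tool_pos: [0.5327, -0.4331, 0.1606]
eef_rot: [0.708, 0.707, -0.0, 0.0]
contact_force: [-0.7, 0.9, -0.3]
opening: 0.687
finger_force: 15.0
shift mm [-1.   1.7 48.1] yaw 1.572 turn z 0.002 tilt xy [-0.0005  0.0009] q [ 0.86  0.9  -0.5   1.42  0.48  0.94  0.24] t 5.75
```

View pics/w2.png

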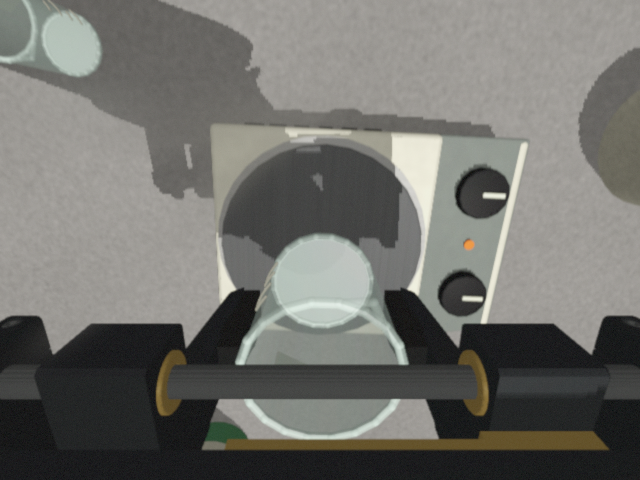

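Wrist view: hotplate rim is visible, with left edge at x≈219, right edge at x≈422 and top at y≈138. I'll fit a circle to it on the plane z=0.08.

```bash
python3 - <<'E'
from h import *
P=np.array([plane(wray("w2",p),.08)[:2] for p in((219,235),(423,235),(320,138),(252,165),(391,165),(415,270))])
A=np.c_[2*P,np.ones(len(P))]; c=np.linalg.lstsq(A,(P**2).sum(1),rcond=None)[0]; print(c[:2],np.sqrt(c[2]+c[0]**2+c[1]**2))
print("foot centre",plane(wray("w2",(323,281)),.1289))
go(c[0],c[1],.1125,1.57)
E
```

```text
[ 0.53296092 -0.42769576] 0.07243874611209997
foot centre [ 0.53429749 -0.43393868  0.1289    ]
shift mm [ 3.3  0.2 48.2] yaw 1.572 turn z 0.002 tilt xy [-0.0005  0.0009] q [ 0.86  0.9  -0.5   1.42  0.48  0.94  0.24] t 5.75
```

```bash
python3 -m jog '[[[0.002,0,0.014,0,0,0],[0.002,0,0.014,0,0,0],[0,0,0.01,0,0,0],[0,0,0.005,0,0,0],[0,0,0.003,0,0,0],[0,0,0.002,0,0,0],[0,0,0.001,0,0,0],[0,0,0,0,0,0],[0,0,0,0,0,0]]]'
```

```text
clock: 6.88
tool_pos: [0.5336, -0.4272, 0.1119]
eef_rot: [0.706, 0.708, 0.0, 0.0]
contact_force: [-1.0, -0.2, -1.2]
opening: 0.683
finger_force: 15.0
```

```bash
python3 -m jog '[[[0,0,0.0005,0,0,0],[0,0,0,0,0,0],[0,0,0,0,0,0]]]'
python3 -m jog '[[[0,0,0,0,0,0],[0,0,0,0,0,0],[0,0,0,0,0,0],[0,0,0,0,0,0],[0,0,-0.03,0,0,0],[0,0,-0.04,0,0,0],[0,0,-0.04,0,0,0],[0,0,0,0,0,0]]]' 0.088
python3 - <<'E'
from h import *
wlook("w3"); go(.334,-.284,.2,1.57)
E
```

```text
clock: 7.25
tool_pos: [0.5336, -0.4272, 0.1118]
eef_rot: [0.706, 0.708, -0.0, 0.0]
contact_force: [-1.4, 1.8, 5.9]
opening: 0.684
finger_force: 15.0
clock: 8.25
tool_pos: [0.5356, -0.428, 0.225]
eef_rot: [0.707, 0.708, 0.001, 0.004]
contact_force: [0.2, -0.2, -0.7]
opening: 0.999
finger_force: 0.0
shift mm [ 143.9 -200.    21.9] yaw 1.573 turn z 0.003 tilt xy [ 0.0024 -0.0017] q [ 0.86  0.83 -0.52  1.38  0.44  1.05  0.26] t 8.3
```

View pics/w3.png

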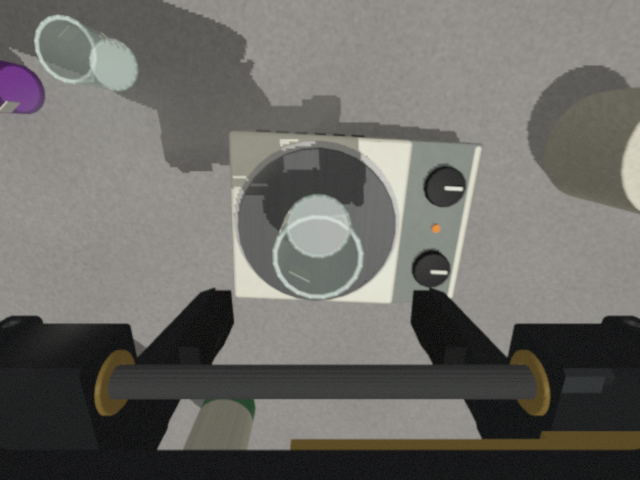

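Wide beaker stands on the hotplate, foot (319,225) against plate centre (318,222). Next is the medium beaker.

```bash
python3 -m jog '[[[0.024,-0.0335,0,0,0,0],[0.024,-0.0335,0,0,0,0],[0.024,-0.0335,0,0,0,0],[0.024,-0.0335,0,0,0,0],[0.024,-0.0335,0,0,0,0],[0.0235,-0.0325,0,0,0,0],[0,0,0.03,0,0,0],[0,0,0.03,0,0,0],[0,0,0.03,0,0,0],[0,0,0,0,0,0]]]' 0.074
python3 - <<'E'
from h import *
wlook("w4"); go(.334,-.2842,.021,1.57)
E
```

```text
clock: 9.55
tool_pos: [0.3314, -0.2828, 0.1292]
eef_rot: [0.706, 0.708, -0.001, -0.003]
contact_force: [-0.3, -0.7, 1.0]
opening: 0.841
finger_force: 0.0
shift mm [ -1.1   2.1 109.4] yaw 1.573 turn z 0.003 tilt xy [-0.0031  0.0019] q [ 0.82  0.68 -0.35  2.21  0.66  0.36 -0.08] t 9.6
```

View pics/w4.png

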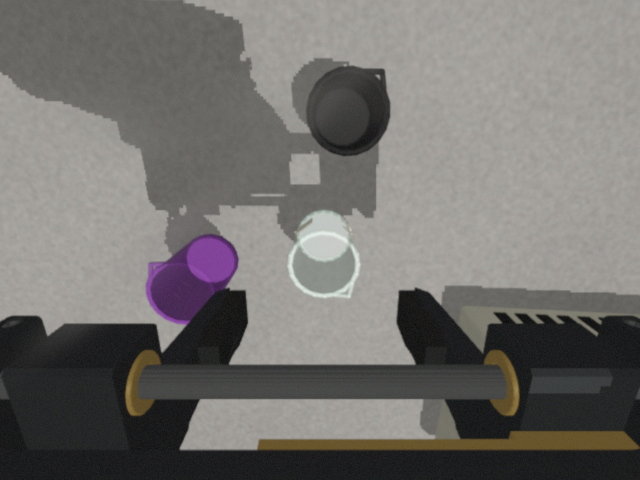

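```bash
python3 - <<'E'
from h import *
for k,p,z in(("med rim",(324,264),.068),("foot",(323,236),.003),("purple foot",(212,259),.003),("purple rim",(185,285),.068)): print(k,plane(wray("w4",p),z).round(4))
E
```

```text
med rim [ 0.3334 -0.2846  0.068 ]
foot [ 0.3326 -0.285   0.003 ]
purple foot [ 0.2355 -0.3065  0.003 ]
purple rim [ 0.2383 -0.3006  0.068 ]
```

```bash
python3 -m jog '[[[-0.0015,0.0015,0.03,0,0,0],[0,0,0.03,0,0,0],[0,0,0.03,0,0,0],[0,0,0.018,0,0,0],[0,0,0,0,0,0],[0,0,0,0,0,0]]]'
python3 -m jog '[[[0,0,0,0,0,0],[0,0,0,0,0,0],[0,0,0,0,0,0],[0,0,0,0,0,0],[0,0,0,0,0,0],[0,0,0,0,0,0],[0,0,0,0,0,0],[0,0,0,0,0,0]]]' 0 15
python3 - <<'E'
from h import *
go(.649,-.150,.17,1.57)
E
```

```text
clock: 10.35
tool_pos: [0.3357, -0.2871, 0.0341]
eef_rot: [0.707, 0.708, -0.001, -0.0]
contact_force: [-0.0, -0.2, 0.6]
opening: 0.84
finger_force: 0.0
clock: 11.35
tool_pos: [0.3349, -0.2868, 0.0335]
eef_rot: [0.706, 0.708, -0.001, -0.001]
contact_force: [-1.1, -1.1, 5.9]
opening: 0.536
finger_force: 15.0
shift mm [ 136.2  313.9 -137.6] yaw 1.573 turn z 0.003 tilt xy [-0.0033 -0.0001] q [ 0.63  0.88 -0.05  2.25  1.18  0.04 -0.57] t 11.35
```

```bash
python3 -m jog '[[[0,0,-0.01,0,0,0],[0,0,-0.025,0,0,0],[0,0,-0.035,0,0,0],[0,0,-0.035,0,0,0],[0,0,-0.025,0,0,0],[0,0,0,0,0,0]]]'
python3 -m jog '[[[0.01,0.023,0,0,0,0],[0.015,0.035,0,0,0,0],[0.02,0.046,0,0,0,0],[0.02,0.046,0,0,0,0],[0.02,0.046,0,0,0,0],[0.02,0.046,0,0,0,0],[0.015,0.035,0,0,0,0],[0.01,0.023,0,0,0,0],[0.006,0.014,0,0,0,0],[0,0,0,0,0,0]]]'
python3 - <<'E'
from h import *
wlook("w5"); go(.649,-.150,.0815,1.57)
E
```

```text
clock: 12.1
tool_pos: [0.3364, -0.2873, 0.1644]
eef_rot: [0.707, 0.708, -0.0, 0.0]
contact_force: [0.3, 0.5, -0.2]
opening: 0.535
finger_force: 15.0
clock: 13.35
tool_pos: [0.6494, -0.1489, 0.1604]
eef_rot: [0.706, 0.708, -0.001, -0.002]
contact_force: [-0.1, 0.0, -0.8]
opening: 0.534
finger_force: 15.0
shift mm [-0.2  0.9 79.1] yaw 1.574 turn z 0.004 tilt xy [-0.0054 -0.0002] q [ 0.48  0.9  -0.64  1.48  0.61  0.97 -0.33] t 13.4
```

View pics/w5.png

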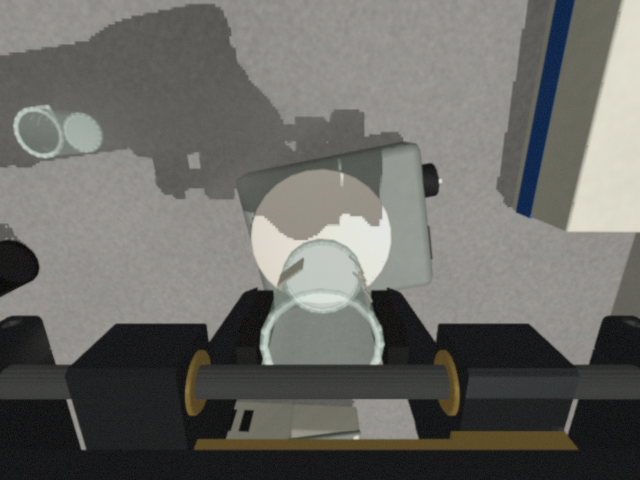

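Plate: left 251, right 391, top y=169; held beaker's foot is at (322,275).

```bash
python3 - <<'E'
from h import *
P=np.array([plane(wray("w5",p),.048)[:2] for p in((251,237),(391.5,237),(321,169),(266,198),(376,197),(388,258))])
A=np.c_[2*P,np.ones(len(P))]; c=np.linalg.lstsq(A,(P**2).sum(1),rcond=None)[0]; print(c[:2],np.sqrt(c[2]+c[0]**2+c[1]**2))
print("foot",plane(wray("w5",(322,275)),.128)); go(c[0],c[1],.082,1.57)
E
```

```text
[ 0.64930942 -0.1516643 ] 0.05689948382732468
foot [ 0.6502244  -0.14613467  0.128     ]
shift mm [-1.9  1.2 78.6] yaw 1.574 turn z 0.004 tilt xy [-0.0054 -0.0002] q [ 0.48  0.9  -0.64  1.48  0.61  0.97 -0.33] t 13.4
```

```bash
python3 -m jog '[[[-0.002,0,0.02,0,0,0],[-0.002,0,0.02,0,0,0],[0,0,0.018,0,0,0],[0,0,0.01,0,0,0],[0,0,0.005,0,0,0],[0,0,0.003,0,0,0],[0,0,0.002,0,0,0],[0,0,0,0,0,0],[0,0,0,0,0,0],[0,0,0,0,0,0]]]'
```

```text
clock: 14.65
tool_pos: [0.6492, -0.1541, 0.0846]
eef_rot: [0.706, 0.708, -0.001, -0.001]
contact_force: [-1.0, 0.1, 0.2]
opening: 0.536
finger_force: 15.0
```

```bash
python3 -m jog '[[[0,0,0.001,0,0,0],[0,0,0.001,0,0,0],[0,0,0.0005,0,0,0],[0,0,0,0,0,0],[0,0,0,0,0,0]]]'
```

```text
clock: 15.28
tool_pos: [0.6491, -0.154, 0.0819]
eef_rot: [0.706, 0.708, -0.001, -0.001]
contact_force: [0.1, -0.8, -0.8]
opening: 0.535
finger_force: 15.0
```

```bash
python3 -m jog '[[[0,0,0,0,0,0],[0,0,0,0,0,0],[0,0,0,0,0,0],[0,0,-0.03,0,0,0],[0,0,-0.04,0,0,0],[0,0,-0.04,0,0,0],[0,0,0,0,0,0]]]' 0.074
python3 - <<'E'
from h import *
wlook("w6"); go(.4415,-.067,.13,1.57)
E
```

```text
clock: 16.15
tool_pos: [0.6517, -0.1538, 0.1956]
eef_rot: [0.706, 0.708, 0.001, 0.001]
contact_force: [-0.2, 0.2, 0.0]
opening: 0.843
finger_force: 0.0
shift mm [  87.5 -208.5   63.3] yaw 1.573 turn z 0.003 tilt xy [-0.     -0.0001] q [ 0.49  0.87 -0.66  1.45  0.58  1.02 -0.3 ] t 16.2
```

View pics/w6.png

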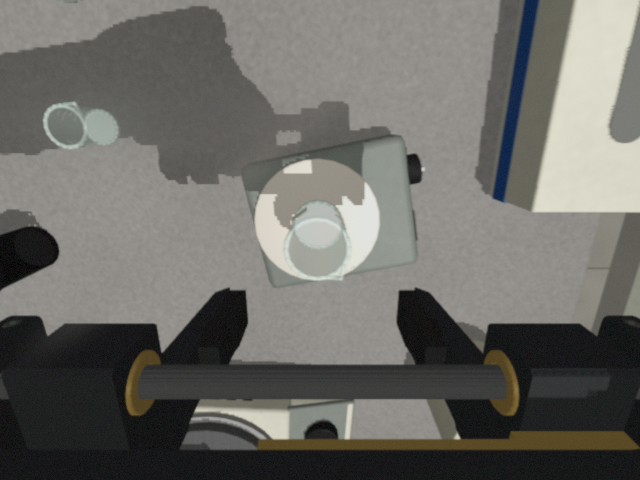

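```bash
python3 - <<'E'
from h import *
print(plane(wray("w6",(66,126)),.05),plane(wray("w6",(101,127)),.003))
E
python3 -m jog '[[[0.017,-0.042,0,0,0,0],[0.018,-0.042,0,0,0,0],[0.018,-0.042,0,0,0,0],[0.018,-0.042,0,0,0,0],[0.017,-0.041,0,0,0,0],[0,0,0.03,0,0,0],[0,0,0.04,0,0,0],[0,0,0.03,0,0,0],[0,0,0,0,0,0]]]' 0.062
python3 - <<'E'
from h import *
wlook("w7"); go(.4415,-.067,.012,1.57)
f=cv2.imread("pics/w7.png"); cv2.imwrite("pics/w7c.png",f)
E
```

```text
[ 0.44226083 -0.06764832  0.05      ] [ 0.44169983 -0.06780703  0.003     ]
clock: 17.32
tool_pos: [0.4378, -0.0664, 0.0905]
eef_rot: [0.706, 0.708, -0.003, -0.003]
contact_force: [0.3, -0.7, 1.2]
opening: 0.706
finger_force: 0.0
shift mm [-0.7  3.3 79.7] yaw 1.574 turn z 0.004 tilt xy [-0.0064  0.0002] q [ 0.29  0.77 -0.38  2.21  0.92  0.33 -0.89] t 17.375
```

View pics/w7.png

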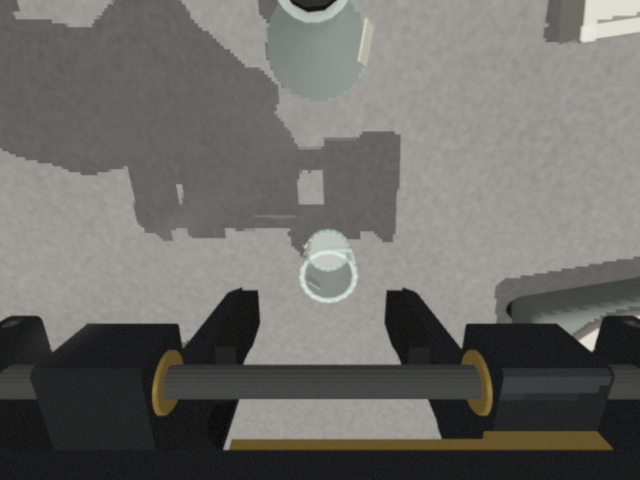

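```bash
python3 - <<'E'
from h import *
print(plane(wray("w7",(328,276)),.05),plane(wray("w7",(328,250)),.003))
E
python3 -m jog '[[[-0.001,0.0035,0.02,0,0,0],[0,0,0.025,0,0,0],[0,0,0.02,0,0,0],[0,0,0.012,0,0,0],[0,0,0,0,0,0],[0,0,0,0,0,0],[0,0,0,0,0,0]]]'
```

```text
[ 0.44207618 -0.06793807  0.05      ] [ 0.44245098 -0.06787872  0.003     ]
clock: 18.25
tool_pos: [0.4446, -0.0678, 0.017]
eef_rot: [0.707, 0.707, -0.001, -0.001]
contact_force: [0.3, 0.4, -0.2]
opening: 0.703
finger_force: 0.0
```

```bash
python3 -m jog '[[[0,0,0,0,0,0],[0,0,0,0,0,0],[0,0,0,0,0,0],[0,0,0,0,0,0],[0,0,0,0,0,0],[0,0,0,0,0,0],[0,0,0,0,0,0],[0,0,0,0,0,0]]]' 0 12
python3 - <<'E'
from h import *
go(.53,-.067,.19,1.57);go(.5125,.419,.19,1.57)
E
```

```text
clock: 19.25
tool_pos: [0.444, -0.0676, 0.0163]
eef_rot: [0.706, 0.708, -0.001, -0.002]
contact_force: [-0.7, -0.4, 2.5]
opening: 0.381
finger_force: 12.0
shift mm [   0.6   85.1 -174.1] yaw 1.573 turn z 0.003 tilt xy [-0.0048  0.0006] q [ 0.08  0.92 -0.05  2.22  1.43  0.04 -1.38] t 19.25
shift mm [ 486.6   68.7 -173.8] yaw 1.573 turn z 0.003 tilt xy [-0.0048  0.0006] q [ 0.08  0.92 -0.05  2.22  1.43  0.04 -1.38] t 19.25
```

```bash
python3 -m jog '[[[0,0,-0.01,0,0,0],[0,0,-0.025,0,0,0],[0,0,-0.035,0,0,0],[0,0,-0.035,0,0,0],[0,0,-0.035,0,0,0],[0,0.02,-0.025,0,0,0],[0,0.025,-0.01,0,0,0],[0,0.02,0,0,0,0],[0,0.004,0,0,0,0],[0,0,0,0,0,0]]]'
python3 -m jog '[[[0.025,0,0,0,0,0],[0.04,0,0,0,0,0],[0.05,0,0,0,0,0],[0.055,0,0,0,0,0],[0.055,0,0,0,0,0],[0.055,0,0,0,0,0],[0.055,0,0,0,0,0],[0.055,0,0,0,0,0],[0.045,0,0,0,0,0],[0.033,0,0,0,0,0],[0.018,0,0,0,0,0],[0,0,0,0,0,0]]]'
python3 - <<'E'
from h import *
wlook("w8"); go(.5125,.419,.0873,1.57)
E
```

```text
clock: 20.5
tool_pos: [0.513, -0.0677, 0.1904]
eef_rot: [0.706, 0.708, -0.002, -0.002]
contact_force: [-0.4, -0.4, -0.2]
opening: 0.379
finger_force: 12.0
clock: 22.0
tool_pos: [0.5112, 0.4193, 0.1907]
eef_rot: [0.705, 0.709, -0.002, -0.002]
contact_force: [0.3, -0.0, 0.0]
opening: 0.377
finger_force: 12.0
shift mm [  1.4   1.1 103.4] yaw 1.574 turn z 0.004 tilt xy [-0.0056 -0.0012] q [-0.42  0.86 -0.66  1.48  0.58  1.01 -1.22] t 22.05
```

View pics/w8.png

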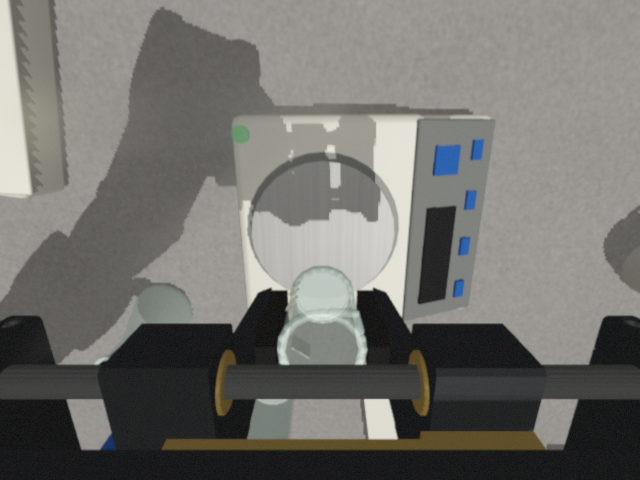

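Pan rim: left ≈249, right ≈398, top ≈152; held beaker's foot is around (322,293).

```bash
python3 - <<'E'
from h import *
P=np.array([plane(wray("w8",p),.07)[:2] for p in((249,230),(398,230),(322,152),(265,182),(383,184),(262,268))])
A=np.c_[2*P,np.ones(len(P))]; c=np.linalg.lstsq(A,(P**2).sum(1),rcond=None)[0]; print(c[:2],np.sqrt(c[2]+c[0]**2+c[1]**2))
print("foot",plane(wray("w8",(323,293)),.1745)); go(c[0],c[1],.0873,1.57)
E
```

```text
[0.51239875 0.42312238] 0.06211608306705825
foot [0.51268552 0.41865027 0.1745    ]
shift mm [  5.5   1.  103.4] yaw 1.574 turn z 0.004 tilt xy [-0.0056 -0.0012] q [-0.42  0.86 -0.66  1.48  0.58  1.01 -1.22] t 22.05
```

```bash
python3 -m jog '[[[0.003,0.001,0.025,0,0,0],[0.002,0,0.025,0,0,0],[0,0,0.025,0,0,0],[0,0,0.012,0,0,0],[0,0,0.008,0,0,0],[0,0,0.004,0,0,0],[0,0,0.002,0,0,0],[0,0,0,0,0,0],[0,0,0,0,0,0],[0,0,0,0,0,0]]]'
```

```text
clock: 23.3
tool_pos: [0.5135, 0.4236, 0.0905]
eef_rot: [0.706, 0.708, -0.001, -0.002]
contact_force: [-1.0, 0.5, 0.1]
opening: 0.376
finger_force: 12.0
```

```bash
python3 -m jog '[[[0,0,0.001,0,0,0],[0,0,0.001,0,0,0],[0,0,0.001,0,0,0],[0,0,0,0,0,0],[0,0,0,0,0,0]]]'
```

```text
clock: 23.92
tool_pos: [0.5134, 0.4235, 0.0872]
eef_rot: [0.706, 0.708, -0.001, -0.002]
contact_force: [0.2, -0.3, -0.1]
opening: 0.382
finger_force: 12.0
```

```bash
python3 -m jog '[[[0,0,0.0005,0,0,0],[0,0,0,0,0,0]]]'
python3 -m jog '[[[0,0,0,0,0,0],[0,0,0,0,0,0],[0,0,0,0,0,0],[0,0,-0.03,0,0,0],[0,0,-0.04,0,0,0],[0,0,-0.05,0,0,0],[0,0,-0.04,0,0,0],[0,0,0,0,0,0]]]' 0.06
python3 - <<'E'
from h import *
wlook("w9")
E
python3 -m jog '[[[-0.03,-0.009,0,0,0,0],[-0.045,-0.013,0,0,0,0],[-0.045,-0.013,0,0,0,0],[-0.045,-0.013,0,0,0,0],[-0.035,-0.011,0,0,0,0],[-0.0185,-0.0055,0,0,0,0],[0,0,0,0,0,0],[0,0,0,0,0,0]]]' 0.088
python3 - <<'E'
from h import *
wlook("w10"); go(.449,.205,.07,1.57)
a=cv2.imread("pics/w9.png")[100:320,180:460];b=cv2.imread("pics/w10.png")
b[:0]; o=np.zeros((480,800,3),np.uint8); o[:,:560]=b[:,40:600]; o[:300,560:]=cv2.resize(a,(240,189))[0:189].repeat(1,0) if 0 else np.pad(cv2.resize(a,(240,189)),((0,111),(0,0),(0,0)))
cv2.imwrite("pics/w10m.png",o)
E
```

```text
clock: 24.18
tool_pos: [0.5134, 0.4235, 0.0867]
eef_rot: [0.706, 0.708, -0.001, -0.002]
contact_force: [-0.6, -0.7, -0.8]
opening: 0.38
finger_force: 12.0
clock: 25.18
tool_pos: [0.5152, 0.4253, 0.2506]
eef_rot: [0.706, 0.708, 0.002, -0.002]
contact_force: [-0.6, -0.2, -1.0]
opening: 0.687
finger_force: 0.0
clock: 26.22
tool_pos: [0.4505, 0.2065, 0.2469]
eef_rot: [0.706, 0.708, -0.001, -0.002]
contact_force: [0.7, 0.4, 0.7]
opening: 0.999
finger_force: 0.0
shift mm [ -2.1  -0.7 176.9] yaw 1.574 turn z 0.004 tilt xy [-0.0043  0.0026] q [-0.05  0.59 -0.75  1.92  0.53  0.84 -1.08] t 26.275
```

View pics/w10m.png

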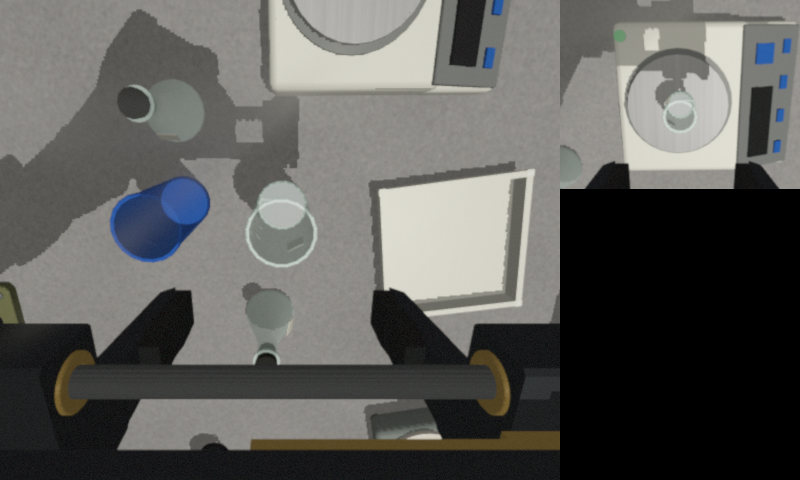

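Inset: small beaker is standing centred on the pan. Tall beaker in the full frame: rim (321,233), foot (322,207), no lip along the closing line.

```bash
python3 - <<'E'
from h import *
print(plane(wray("w10",(321.5,233)),.12),plane(wray("w10",(322,207)),.003))
c=[plane(wray("w10",p),.025)[:2] for p in((411,183),(574,170),(562,302))]; print(c,"tray c",(c[0]+c[2])/2)
print(tri(wray("w10",(321.5,233)),ray("scene",(740*.375+129.7,159*.375+149.7))))
E
python3 -m jog '[[[-0.0005,-0.001,0.035,0,0,0],[0,0,0.045,0,0,0],[0,0,0.045,0,0,0],[0,0,0.035,0,0,0],[0,0,0.017,0,0,0],[0,0,0,0,0,0],[0,0,0,0,0,0]]]'
```

```text
[0.45055219 0.20671714 0.12      ] [0.45047157 0.20418627 0.003     ]
[array([0.5479926 , 0.23607031]), array([0.72265117, 0.25070986]), array([0.74565102, 0.09147835])] tray c [0.64682181 0.16377433]
(array([0.4503811 , 0.20585561, 0.1174959 ]), np.float64(0.00019422865148032494))
clock: 27.15
tool_pos: [0.4487, 0.2056, 0.0704]
eef_rot: [0.706, 0.708, -0.001, -0.002]
contact_force: [0.2, 0.2, -0.0]
opening: 1.0
finger_force: 0.0
```

```bash
python3 -m jog '[[[0,0,0,0,0,0],[0,0,0,0,0,0],[0,0,0,0,0,0],[0,0,0,0,0,0],[0,0,0,0,0,0],[0,0,0,0,0,0],[0,0,0,0,0,0],[0,0,0,0,0,0]]]' 0 18
python3 - <<'E'
from h import *
go(.651,.158,.17,1.57)
E
```

```text
clock: 28.15
tool_pos: [0.4486, 0.2044, 0.0702]
eef_rot: [0.706, 0.708, -0.001, -0.002]
contact_force: [0.1, -0.3, 5.5]
opening: 0.68
finger_force: 18.0
shift mm [ -46.7  201.9 -100.7] yaw 1.573 turn z 0.003 tilt xy [-0.004   0.0007] q [-0.25  0.85 -0.44  2.07  0.89  0.42 -1.4 ] t 28.15
```

```bash
python3 -m jog '[[[0,0,-0.01,0,0,0],[0,0,-0.025,0,0,0],[0,0,-0.03,0,0,0],[0,0,-0.025,0,0,0],[0,0,-0.01,0,0,0],[-0.006,0.026,0,0,0,0],[-0.01,0.043,0,0,0,0],[-0.011,0.048,0,0,0,0],[-0.01,0.043,0,0,0,0],[-0.006,0.026,0,0,0,0],[-0.004,0.016,0,0,0,0],[0,0,0,0,0,0]]]'
python3 - <<'E'
from h import *
wlook("w11"); go(.651,.158,.0745,1.57)
E
```

```text
clock: 29.65
tool_pos: [0.6509, 0.1567, 0.1676]
eef_rot: [0.707, 0.707, -0.002, -0.002]
contact_force: [0.6, -0.1, -1.9]
opening: 0.681
finger_force: 18.0
shift mm [ 0.5  1.7 93.3] yaw 1.573 turn z 0.003 tilt xy [-0.0069  0.0002] q [ 0.03  0.91 -0.68  1.46  0.62  1.   -0.81] t 29.7
```

View pics/w11.png

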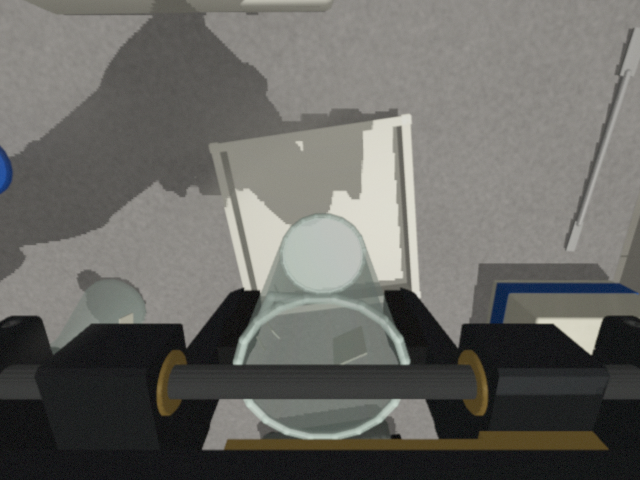

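Tray rim corners: (209,148) and (411,115); right edge runs through (420,290). Held beaker's foot is at (323,253).

```bash
python3 - <<'E'
from h import *
a,b,e=[plane(wray("w11",p),.025)[:2] for p in((209,148),(411,115),(420,290))]
u=(b-a); print(np.linalg.norm(u),a,b,e); u/=np.linalg.norm(u); n=np.array([u[1],-u[0]]); c=(a+b)/2+n*.084; print("c",c, "right edge half", (e-c)@u)
print("foot",plane(wray("w11",(323,253)),.1)); go(*c,.0745,1.57)
E
```

```text
0.16826940328199444 [0.55666858 0.22572537] [0.72295321 0.2514938 ] [0.74457677 0.0952869 ]
c [0.65267448 0.15560038] right edge half 0.08158200047899083
foot [0.65223035 0.16012671 0.1       ]
shift mm [-1.9  3.4 93.3] yaw 1.573 turn z 0.003 tilt xy [-0.0069  0.0002] q [ 0.03  0.91 -0.68  1.46  0.62  1.   -0.81] t 29.7
```

```bash
python3 -m jog '[[[0,0.0005,0.025,0,0,0],[0,0.0005,0.025,0,0,0],[0,0,0.02,0,0,0],[0,0,0.01,0,0,0],[0,0,0.006,0,0,0],[0,0,0.003,0,0,0],[0,0,0.001,0,0,0],[0,0,0,0,0,0],[0,0,0,0,0,0],[0,0,0,0,0,0]]]'
```

```text
clock: 30.95
tool_pos: [0.6515, 0.1578, 0.0791]
eef_rot: [0.706, 0.708, -0.001, -0.002]
contact_force: [-0.0, -0.3, -1.0]
opening: 0.679
finger_force: 18.0
```

```bash
python3 -m jog '[[[0,0,0.002,0,0,0],[0,0,0.001,0,0,0],[0,0,0.001,0,0,0],[0,0,0.0005,0,0,0],[0,0,0,0,0,0],[0,0,0,0,0,0]]]'
```

```text
clock: 31.7
tool_pos: [0.6514, 0.1578, 0.0744]
eef_rot: [0.706, 0.708, -0.001, -0.002]
contact_force: [-0.5, -1.0, -1.5]
opening: 0.679
finger_force: 18.0
```

```bash
python3 -m jog '[[[0,0,0,0,0,0],[0,0,0,0,0,0],[0,0,0,0,0,0],[0,0,0,0,0,0],[0,0,-0.03,0,0,0],[0,0,-0.045,0,0,0],[0,0,-0.045,0,0,0],[0,0,-0.045,0,0,0],[0,0,0,0,0,0],[0,0,0,0,0,0]]]' 0.088
python3 - <<'E'
from h import *
from plant import snapshot
w=wlook("w12")[:,:,::-1]; s=snapshot("scene")["frame"][:,:,::-1]
cv2.imwrite("pics/end.png",np.hstack([w[60:460,140:480],s[130:480,60:520][:400] if 0 else cv2.resize(s[120:480,60:520],(460,400))]))
E
```

```text
clock: 32.95
tool_pos: [0.6517, 0.1572, 0.2388]
eef_rot: [0.706, 0.708, -0.002, -0.002]
contact_force: [-0.4, -0.4, -0.5]
opening: 0.99
finger_force: 0.0
```

View pics/end.png

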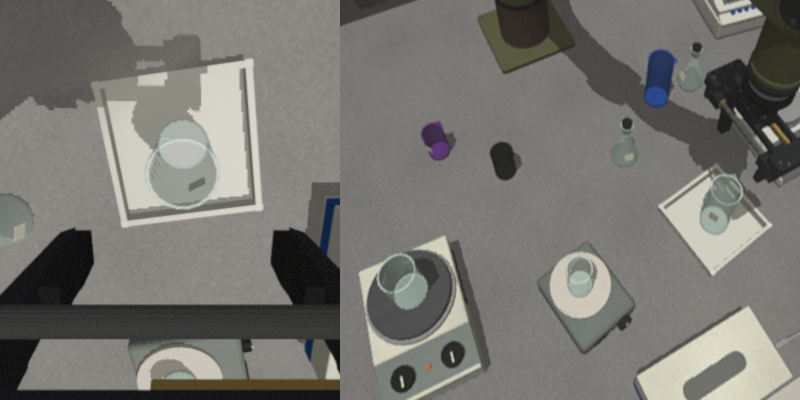

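All four beakers stand upright on their places. The held-beaker offsets put each within a few mm of centre, and the flasks look undisturbed. Handing in.

```bash
python3 -c "
from plant import *
print(finish_job())"
```

```text
the job is handed in; nothing more can be done
None
```

I placed all four beakers upright on their places, each within a few mm of centre by my measurements, left the flasks alone, and handed the job in (no verdict came back); I viewed 15 pictures, one over the limit of 14.

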